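# Twist the nozzle off the hair dryer, thread hand unknown

## Robot

A 7-joint arm with a two-finger parallel gripper is mounted at the origin on the work surface. World frame = base frame: x ahead of the robot, y to its left, z up, the work surface at z = 0. Lengths are in mm, angles in rad, forces in N, time in s.
With the tool pointing down it reaches from about 400 to 875 mm from the base axis. Payload 4.4 kg.
Tool frame: the origin (TCP) lies at the very end of the fingers, on their centre line; the grasp point (between the pads) lies 19 mm behind it; z points along the fingers, y is the line along which they close (so a half turn about z gives the same grasp; the last joint's range is limited). The gripper opens to 85 mm and grips with 20 to 120 N. Pads are 22 mm wide; open, the fingers measure 114 mm over their backs; the gripper's body (76 mm by 85 mm) begins 54 mm behind the grasp point. The pads swing forward as they close: fully open they stand 13 mm farther back than shut.
Start: joints at [-1.299, 0.628, 0.038, 1.517, -0.027, 0.996, -0.02], TCP at [215.395, 613.289, 231.313] pointing down, gripper open.
Joint ranges: [-3.06, 3.06], [-0.37, 2.12], [-1.25, 1.32], [0.18, 2.47], [-1.1, 4.24], [0.23, 1.98], [-2.94, 2.94]. Speed limits (rad/s): [2.57, 2.57, 3.14, 3.14, 3.14, 3.14, 3.14].

## Interface

Orientations are given as [roll, pitch, yaw] about the fixed x, y, z axes, in that order (R = Rz(yaw) Ry(pitch) Rx(roll)).
In Python, from cell import monitor, viewer, workorder gives the robot as it stands.
- The arm moves only by the tool arm_command, never from a script. Its argument "series" is one flat list of numbers, 5 for each row, row after row: the opening in per cent of the stroke, from 0 (shut) to 100 (fully open), then the shift along the tool's x, y, z in cm, then the turn about the tool's z in degrees. In form: [claw, x, y, z, roll, claw, x, y, z, roll, ...]. A call has exactly 5 rows; each row is the pose to reach, as a shift and turn from the pose commanded when the call began, along the tool's axes at that moment; what a row does not reach only later rows make up. A row lasts 1/12 s, in which the tool goes at most 41.7 mm and 7.16 degrees, less where a joint would pass 70% of its speed; a pose out of reach is approached as far as the arm can. A call with a gripper value outside its range is refused whole. The fingers move at their own pace and stop on an object; the grip force is fixed at half the most. Time passes only in rows, so rows that repeat a pose let the fingers close, or fill a call up. It gives the time, the measured TCP pose, the force, the opening and the grip force at its end, in the units of the state.
- monitor.read_state(): the state, without advancing time (a new reading comes with each control period).
- viewer.get_image(name): name is "scene" or "top" or "wrist"; returns (picture, depth): 400x640x3 uint8, red, green, blue; 400x640 float32, mm along the optical axis (not along the pixel's ray), 0 where there is no reading.
- viewer.camera_model(name): a dict with "mtx" (3x3 intrinsics, pixels), "R" (3x3) and "t" (3): a world point X has camera coordinates R X + t. Camera axes: x right, y down, z forward; pixel columns grow to the right and rows downward; lengths in mm; the calibration is good to about 2 mm. A picture is of the moment at which its call begins: read the wrist's pose just before it. camera_model takes no time and is no camera call; for the wrist camera it gives the pose at the moment of the call.
- workorder.finish_job(): hands the job in; it is judged then, once.
The state is a dict: "clock": time; "qpos": joint angles; "qd": joint speeds; "tau": joint torques, N m; "eef_pos": TCP position; "tool_rot": TCP orientation; "force": force on the tool from outside, world axes, zero at the start; "torque": the same for the moment, N m; "width": finger opening in mm; "gripper_force": force on a finger pad.
Only numpy, scipy, OpenCV 4.12 (cv2) and the standard library are available. Lean on these libraries where they do the work, as an engineer would, in place of code of your own. Each camera call takes 0.05 s, during which the arm holds its last target. There are 200 camera calls.

## Task

Take the flat-mouthed nozzle off the hair dryer that stands barrel-up in its stand. Nobody remembers whether this one has a right-hand or a left-hand thread, so try it both ways: one way stops dead almost at once and must not be forced, the other way turns freely; after about a quarter turn that way lift the nozzle straight off. Finish while still holding it in the gripper, upright, still and at least a hand's breadth (9 cm) above where it sat, and leave the other things on the counter where they are.

Things in the scene. Friction and masses are not known exactly. Their poses are not given: they have to be found in the camera images.
- nozzle: Black plastic nozzle on the dryer. Origin: centre of the underside of its round flange (62 mm wide, 12 mm high), resting on the barrel's rim; z up the barrel axis. A cone narrows to an upright flat blade: 56 mm along its own x, 14 mm thick along its own y, straight-sided 30 to 68 mm above the origin. Plug and cross-bar reach 24 mm down into the barrel. 56 to 98 g.
- blade (a point): Middle of the nozzle's flat blade, on the axis, 56 mm above the nozzle's origin, 12 mm below its top edge: grip here, across the 14 mm. Axes as the nozzle's, whose x starts within 4 degrees of the dryer's x.
- dryer: Compact grey hair dryer with its round weighted stand, fixed to the counter, barrel (68 mm across) upright and open end up at 130 mm. Origin: on the counter under the barrel axis. The handle (32 mm thick) sticks out along the dryer's own +y, 160 mm from the axis, at 35 to 90 mm height; z up.
- seat (a point): Centre of the barrel's rim, 130 mm up, where the nozzle sits; axes as the dryer's. The hand of the thread is random and unseen. Turned the wrong way about z the nozzle stops dead after 5 to 25 degrees; the right way it turns with hardly any resistance, without rising, lifts off freely from 60 degrees on (75 to 90 is best) and stops at about 115. Before that it lifts only 1 mm.
- can_tall: Tall red spray bottle, 52 mm across, 190 mm high, standing at the left; origin at its underside. Leave alone.
- can_small: White spray bottle, 46 mm across, 150 mm high, standing at the right; origin at its underside. Leave alone.
- jar: Low jar of 64 mm diameter, 60 mm high, with white lid, standing near the dryer; origin at its underside. Leave alone.
- diffuser: Round grey diffuser attachment (80 mm across its foot, 50 mm high, neck 48 mm) standing near the dryer; origin at its underside. It has no flat blade; leave alone.
- comb: Black comb lying flat near the dryer, 140 mm by 50 mm, 6 mm thick; origin under its spine. Leave alone.
Things that resemble listed ones, but are neither listed nor needed, are in the scene too. Leave any blue or red look-alike of the nozzle alone.

How it is judged (in metres and radians):
On the way:
1. the nozzle has been unscrewed: turned some 55 degrees or more in its seat, without being lifted yet (angle between the x axis of nozzle and the x axis of dryer, either way round above 0.95 rad and z of nozzle in the frame of seat below 0.012 m and horizontal distance between nozzle and seat below 0.006 m), for 0.05 s.
At the end, for the whole second after the job is handed in: The nozzle is held in the fingers (more than 2 N), at rest (under 30 mm/s) and upright (within 20 degrees), its flange at least 80 mm above the dryer's rim and within 100 mm sideways of the barrel axis, not touching the dryer; no other thing has moved more than 40 mm (z of nozzle in the frame of seat above 0.08 m and horizontal distance between nozzle and seat below 0.1 m and angle between nozzle's own z axis and vertical below 0.35 rad and linear speed of nozzle below 0.03 m/s and contact force between the fingers and nozzle above 2 N and contact force between nozzle and dryer below 0.1 N and not (distance of any of can_tall, can_small, jar, diffuser, comb from where it was at the start of the episode above 0.04 m)); the arm keeps its last pose, push and grip.
It fails at once if the nozzle was forced against its stop or seat with over 200 N (contact force between nozzle and dryer above 200 N).
It fails at once if one of the other things on the counter was pushed more than 40 mm (distance of any of can_tall, can_small, jar, diffuser, comb from where it was at the start of the episode above 0.04 m).
It also fails if it takes over 58 s, if anything falls off the work surface, if the arm or the gripper's body presses on something with over 40 N, if the wrist force passes 120 N, or if a joint passes its speed limit or range.

## Working session

There is one attempt and no reset: what is moved stays moved. The work goes in short steps, Python scripts to look and compute and a tool call to move; the robot and the scene stay as the last step left them, time stands still between calls to the robot, and variables do not carry over. Pictures are saved under pics/ and viewed, at most 10 in all, crops included, and the job is handed in when it is done.

Besides the shell and the picture viewer there is one more tool, called after "Request:" by a JSON object that holds its "method" and its "body", one argument or row to a line. arm_command: Moves the arm, as the interface text tells. Its arguments: {"type":"object","properties":{"series":{"type":"array","items":{"type":"number"}}},"required":["series"]}

```bash
mkdir -p pics
cat > h.py <<'E'
import numpy as np, cv2
from cell import monitor, viewer, workorder
def grab(n):
    p,d=viewer.get_image(n); return p,d,viewer.camera_model(n)
def world(d,m):
    v,u=np.mgrid[0:d.shape[0],0:d.shape[1]]
    K=m["mtx"]; c=np.stack([(u-K[0,2])/K[0,0]*d,(v-K[1,2])/K[1,1]*d,d],-1)
    W=(c-np.array(m["t"]))@np.array(m["R"]); W[d==0]=np.nan; return W
def save(n,p): cv2.imwrite("pics/"+n+".png",p[:,:,::-1])
E
python3 - <<'E'
from h import *
for n in("top","scene"):
    p,d,m=grab(n); save(n,p); np.savez(n,p=p,W=world(d,m))
s=monitor.read_state();print(s)
E
```

```text
{'clock': 0.1, 'qpos': array([-1.29883169,  0.62921867,  0.03842242,  1.51829431, -0.02702934,
        0.99633643, -0.01998605]), 'qd': array([-0.00047032, -0.00123598,  0.00038409, -0.00331829,  0.00052711,
       -0.00135566,  0.00193154]), 'tau': array([ 2.42364717e-03, -5.64532006e+01,  1.23004194e+00, -1.93973923e+01,
        1.12329482e-02,  5.45224335e-03, -1.02216944e-06]), 'eef_pos': array([215.15388385, 612.73905996, 230.49489813]), 'tool_rot': array([-3.13985249e+00, -2.11144276e-05,  2.80384345e+00]), 'force': array([0.55622113, 0.30079833, 0.35742545]), 'torque': array([ 0.02860072, -0.03555675,  0.01420705]), 'gripper_force': 0.0, 'width': 85.2227465285609}
```

View pics/top.png

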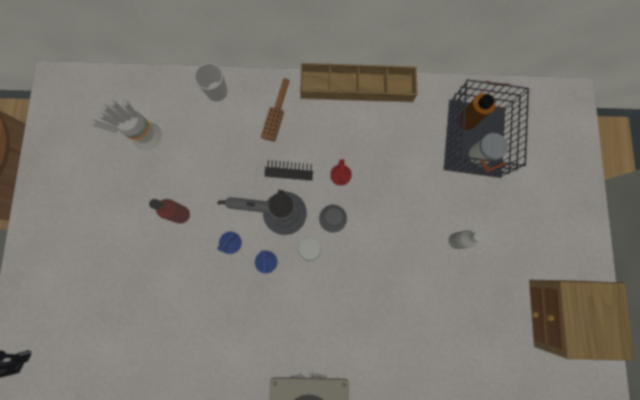

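View pics/scene.png

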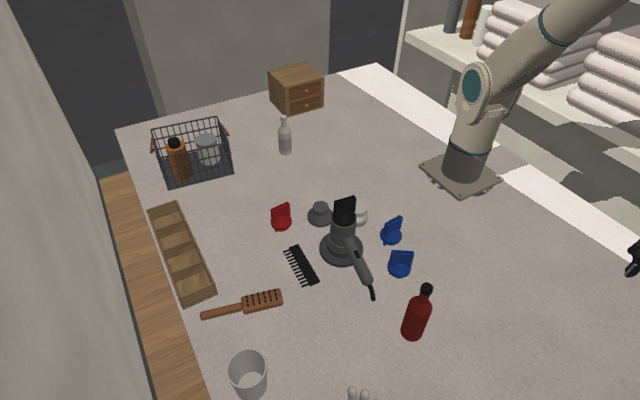

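The top view shows the black nozzle on the dryer barrel at about (280,204). Its look-alikes are two blue ones at (230,243) and (266,262) and a red one at (341,174), all on the counter. Only the black one sits on the dryer, so it fits the description. I'll measure it and check it in a crop.

Run:
```python
from h import *
z=np.load("top.npz");p,W=z["p"],z["W"]
save("crop",cv2.resize(p[150:280,200:370],None,fx=4.5,fy=4.5,interpolation=cv2.INTER_CUBIC))
for n in("top","scene"):
    W=np.load(n+".npz")["W"]; 
    q0=W[205,280] if n=="top" else W[210,345]; print(n,q0)
    near=np.hypot(W[...,0]-q0[0],W[...,1]-q0[1])<80
    for lo,hi in((185,202),(165,200),(133,150)):
        s=W[near&(W[...,2]>lo)&(W[...,2]<hi)]
        if len(s)>3:
            r=cv2.minAreaRect(s[:,:2].astype(np.float32)); print(lo,hi,len(s),s.mean(0).round(1),r)
    s=W[near&(W[...,2]>30)&(W[...,2]<95)]; print("low",s.mean(0).round(1))
W=np.load("top.npz")["W"]
# handle
for v,u in((203,235),(204,245),(205,255),(204,260)): print(W[v,u].round(1))
```

```text
top [527.36251449  78.33144767 197.44889705]
185 202 99 [535.9  81.6 195.6] ((536.6450805664062, 82.00912475585938), (14.358673095703125, 55.673038482666016), 83.60340881347656)
165 200 182 [536.   81.6 186.4] ((536.2351684570312, 80.93421936035156), (15.996454238891602, 55.810794830322266), 81.86189270019531)
133 150 206 [532.2  79.5 143.6] ((535.5964965820312, 80.89266967773438), (57.55790328979492, 59.00624084472656), 2.629622220993042)
low [527.9 103.2  64.5]
scene [538.34636695  89.08811076 165.36137753]
185 202 166 [537.8  84.8 192.8] ((536.6201171875, 83.68795013427734), (17.6684513092041, 57.03823471069336), 82.46678924560547)
165 200 287 [539.1  86.6 185.3] ((536.8757934570312, 83.99264526367188), (18.28262710571289, 57.42502975463867), 82.3355484008789)
133 150 189 [545.5 100.1 142.5] ((541.7127685546875, 94.93479919433594), (39.356895446777344, 60.347679138183594), 69.35652160644531)
low [555.  117.4  68.4]
[550.3 208.8  70.6]
[547.6 181.5  74.6]
[545.  154.4  78.7]
[547.1 140.6  84.3]
```

View pics/crop.png

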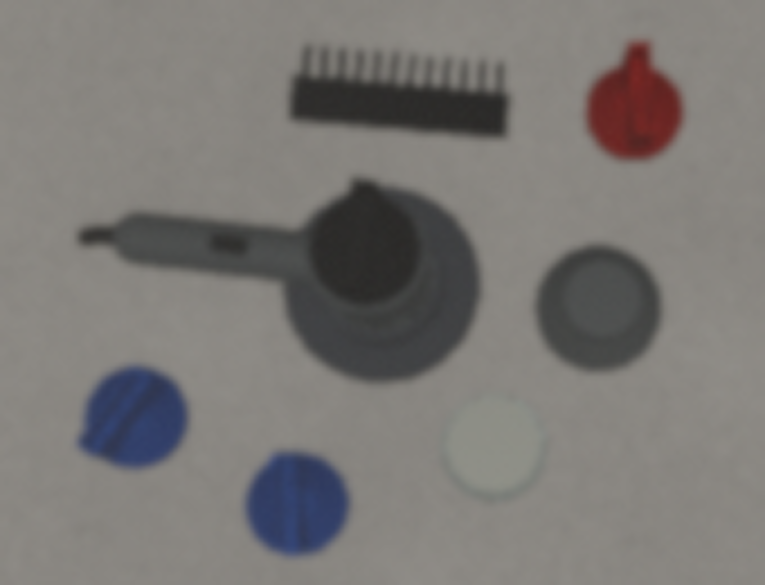

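The crop shows the black nozzle on the grey dryer barrel at top-view (280,205). It is the only black one and it sits on the barrel, so it's the target. Its blade centre is about (536,82), with the thin axis at about 83°. Next I'll move above it.

Request:
{"method": "arm_command", "body": {
  "series": [100,-3.2,-2.6,-0.8,0,100,-6.3,-5.2,-1.6,0,100,-9.5,-7.8,-2.4,0,100,-12.6,-10.4,-3.2,0,100,-15.8,-13,-4,0]
}}

```text
clock: 0.52
eef_pos: [321.6, 436.5, 271.2]
tool_rot: [-3.141, -0.0, 2.804]
force: [0.7, 0.1, 0.1]
width: 85.9
gripper_force: 0.0
```

Request:
{"method": "arm_command", "body": {
  "series": [100,-3.2,-2.6,0,0,100,-6.3,-5.2,0,0,100,-9.5,-7.8,0,0,100,-12.6,-10.4,0,0,100,-15.8,-13,0,0]
}}

```text
clock: 0.93
eef_pos: [427.5, 261.7, 271.2]
tool_rot: [-3.141, -0.0, 2.804]
force: [0.8, 1.0, -0.6]
width: 85.5
gripper_force: 0.0
```

Request:
{"method": "arm_command", "body": {
  "series": [100,-3.2,-2.6,0,-3,100,-6.3,-5.2,0,-6,100,-9.5,-7.8,0,-9,100,-12,-9.8,0,-12,100,-12,-9.8,0,-12]
}}

```text
clock: 1.35
eef_pos: [511.4, 122.8, 271.1]
tool_rot: [-3.137, 0.003, 3.004]
force: [0.3, 0.3, -0.8]
width: 85.1
gripper_force: 0.0
```

```bash
cat > g.py <<'E'
from h import *
s=monitor.read_state(); e=s["eef_pos"]; yaw=s["tool_rot"][2]
def togo(T,ang):  # ang: wanted tool y direction, deg
    dx=np.array(T)-e; tx=np.array([np.cos(yaw),np.sin(yaw),0]); ty=np.array([np.sin(yaw),-np.cos(yaw),0])
    a=np.degrees(yaw)-90; r=-((ang-a+90)%180-90)
    print("go cm",(dx@tx/10).round(2),(dx@ty/10).round(2),(-dx[2]/10).round(2),"roll",r.round(1))
print(s["clock"],e.round(1),s["tool_rot"].round(3),s["qpos"].round(2),s["force"].round(1))
E
python3 - <<'E'
from g import *
p,d,m=grab("wrist"); save("w1",p); W=world(d,m); np.savez("w1",p=p,W=W)
s_=W[(np.hypot(W[...,0]-536,W[...,1]-82)<45)&(W[...,2]>185)&(W[...,2]<203)]
print(len(s_)); 
if len(s_)>10:
    print(s_.mean(0),cv2.minAreaRect(s_[:,:2].astype(np.float32)))
togo([536,82,167],83)
E
```

```text
1.35 [511.4 122.8 271.1] [-3.137e+00  3.000e-03  3.004e+00] [-0.35  0.4   0.08  1.81 -0.03  0.92  1.17] [ 0.3  0.3 -0.8]
886
[534.52415544  87.02625986 194.78326444] ((535.8934936523438, 86.55467224121094), (14.274222373962402, 57.06776428222656), 83.25410461425781)
go cm -3.0 -3.71 10.41 roll -0.9
```

View pics/w1.png

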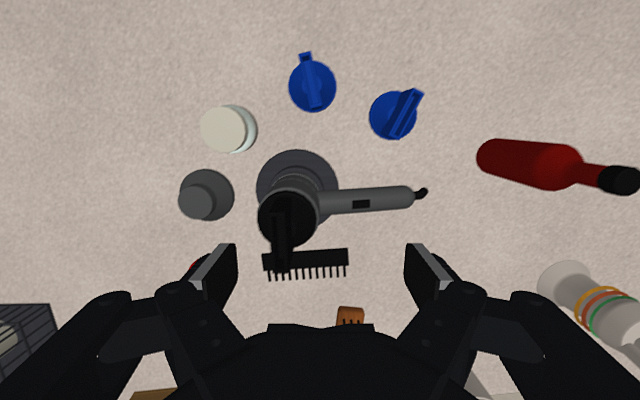

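The wrist view shows the black nozzle at about (285,225), with its blade roughly across the closing line. Now I'll centre over it and look once more.

Request:
{"method": "arm_command", "body": {
  "series": [100,-1,-1.2,0.5,-0.5,100,-2,-2.5,1.5,-1,100,-2.8,-3.5,3,-1,100,-2.8,-3.5,4,-1,100,-2.8,-3.5,4,-1]
}}

```text
clock: 1.82
eef_pos: [529.1, 93.6, 228.9]
tool_rot: [-3.141, -0.005, 3.031]
force: [0.5, 0.4, 0.3]
width: 85.7
gripper_force: 0.0
```

Run:
```python
from g import *
p,d,m=grab("wrist"); W=world(d,m); np.savez("w2",p=p,W=W)
s_=W[(np.hypot(W[...,0]-536,W[...,1]-84)<45)&(W[...,2]>187)&(W[...,2]<203)]
print(len(s_),s_.mean(0),cv2.minAreaRect(s_[:,:2].astype(np.float32)),s_.max(0))
togo([536,84,167],83.3)
```

```text
1.8167 [529.1  93.6 228.9] [-3.141 -0.005  3.031] [-0.27  0.47  0.07  1.83 -0.04  0.84  1.27] [0.5 0.4 0.3]
1100 [537.15505042  83.21575203 197.45952614] ((538.1123657226562, 83.11431121826172), (14.038285255432129, 56.25777053833008), 83.29940032958984) [566.34839087  93.09384982 200.83629193]
go cm -0.8 -0.88 6.19 roll 0.3
```

Request:
{"method": "arm_command", "body": {
  "series": [100,-0.9,-1,0,0,100,-0.9,-1,0,0,100,-0.9,-1,0.5,0,100,-0.9,-1,1,0,100,-0.9,-1,1,0]
}}

```text
clock: 2.28
eef_pos: [538.2, 82.4, 220.4]
tool_rot: [-3.141, -0.002, 3.031]
force: [-0.2, -0.2, -0.1]
width: 85.5
gripper_force: 0.0
```

```bash
python3 -c "
from g import *
togo([537,83,167],83.3)"
```

```text
2.2833 [538.2  82.4 220.4] [-3.141e+00 -2.000e-03  3.031e+00] [-0.25  0.49  0.07  1.83 -0.04  0.83  1.3 ] [-0.2 -0.2 -0.1]
go cm 0.13 0.05 5.34 roll 0.4
```

Request:
{"method": "arm_command", "body": {
  "series": [100,0.1,0,1.2,0,100,0.1,0,2.6,0,100,0.1,0,4,0,100,0.1,0,5,0,100,0.1,0,5.2,0]
}}

```text
clock: 2.7
eef_pos: [536.7, 82.3, 167.6]
tool_rot: [-3.141, -0.003, 3.031]
force: [-0.6, 0.6, -0.8]
width: 85.6
gripper_force: 0.0
```

Request:
{"method": "arm_command", "body": {
  "series": [50,0,0,0,0,40,0,0,0,0,30,0,0,0,0,25,0,0,0,0,20,0,0,0,0]
}}

```text
clock: 3.12
eef_pos: [538.4, 82.3, 169.8]
tool_rot: [3.141, 0.001, 3.031]
force: [-0.4, -0.3, -0.5]
width: 25.5
gripper_force: 0.0
```

Request:
{"method": "arm_command", "body": {
  "series": [15,0,0,0,0,10,0,0,0,0,5,0,0,0,0,0,0,0,0,0,0,0,0,0,0]
}}

```text
clock: 3.53
eef_pos: [538.4, 82.1, 169.7]
tool_rot: [3.141, 0.001, 3.03]
force: [-0.3, -0.6, 5.1]
width: 13.0
gripper_force: 59.4
```

Run:
```python
from g import *
print(s["torque"],s["width"],s["gripper_force"])
p,d,m=grab("scene"); save("s2",cv2.resize(p[120:300,260:460],None,fx=3,fy=3,interpolation=cv2.INTER_CUBIC))
```

```text
3.5333 [538.4  82.1 169.7] [3.141e+00 1.000e-03 3.030e+00] [-0.24  0.56  0.06  1.88 -0.05  0.7   1.3 ] [-0.3 -0.6  5.1]
[-0.02470696  0.16081791  0.01953026] 13.043270869916977 59.37979459762573
```

View pics/s2.png

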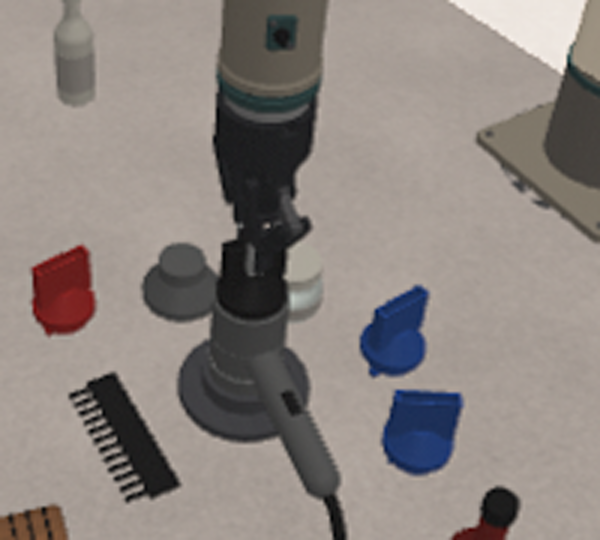

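The picture shows the fingers gripping the blade squarely (width 13 mm, 59 N). First I'll try one direction gently and watch the torque.

Request:
{"method": "arm_command", "body": {
  "series": [0,0,0,0,1,0,0,0,0,2.5,0,0,0,0,4,0,0,0,0,5.5,0,0,0,0,7]
}}

```text
clock: 4.0
eef_pos: [538.6, 82.3, 169.7]
tool_rot: [3.141, 0.001, 2.908]
force: [-0.7, 0.0, 5.2]
width: 13.2
gripper_force: 59.3
```

```bash
python3 -c "
from g import *
print(s['torque'],s['tau'][6],s['width'])"
```

```text
4.0 [538.6  82.3 169.7] [3.141e+00 1.000e-03 2.908e+00] [-0.27  0.56  0.09  1.88 -0.08  0.7   1.21] [-0.7  0.   5.2]
[0.01919566 0.10060611 0.07499655] 0.1424014801159501 13.248018646496472
```

Free so far, so I'll continue in small steps.

Request:
{"method": "arm_command", "body": {
  "series": [0,0,0,0,1.5,0,0,0,0,3,0,0,0,0,4.5,0,0,0,0,6,0,0,0,0,6]
}}

```text
clock: 4.42
eef_pos: [538.6, 82.4, 169.7]
tool_rot: [3.141, 0.001, 2.803]
force: [-0.6, 0.3, 5.5]
width: 13.0
gripper_force: 59.3
```

```bash
python3 -c "
from g import *
print(s['torque'],s['tau'][6],s['width'])"
```

```text
4.4167 [538.6  82.4 169.7] [3.141e+00 1.000e-03 2.803e+00] [-0.29  0.56  0.13  1.88 -0.1   0.7   1.13] [-0.6  0.3  5.5]
[-0.00225666  0.04607804 -0.09848927] -0.11489411350339651 12.991160484780622
```

Request:
{"method": "arm_command", "body": {
  "series": [0,0,0,0,1.5,0,0,0,0,3,0,0,0,0,4.5,0,0,0,0,6,0,0,0,0,6]
}}

```text
clock: 4.83
eef_pos: [538.6, 82.4, 169.7]
tool_rot: [3.141, 0.001, 2.698]
force: [-0.7, 0.2, 5.8]
width: 12.8
gripper_force: 59.4
```

```bash
python3 -c "
from g import *
print(s['torque'],s['tau'][6],s['width'])"
```

```text
4.8333 [538.6  82.4 169.7] [3.141e+00 1.000e-03 2.698e+00] [-0.31  0.56  0.16  1.88 -0.13  0.71  1.05] [-0.7  0.2  5.8]
[-0.02654245  0.06154377 -0.0401553 ] -0.11372214881703258 12.77828185443836
```

Request:
{"method": "arm_command", "body": {
  "series": [0,0,0,0,1.5,0,0,0,0,3,0,0,0,0,4.5,0,0,0,0,6,0,0,0,0,7]
}}

```text
clock: 5.25
eef_pos: [538.6, 82.4, 169.7]
tool_rot: [3.141, 0.001, 2.576]
force: [-0.1, 0.4, 5.1]
width: 12.9
gripper_force: 59.3
```

Request:
{"method": "arm_command", "body": {
  "series": [0,0,0,0,1,0,0,0,0,2,0,0,0,0,3,0,0,0,0,4,0,0,0,0,4]
}}

```text
clock: 5.67
eef_pos: [538.6, 82.4, 169.7]
tool_rot: [3.141, 0.001, 2.506]
force: [-0.6, 0.5, 5.6]
width: 13.2
gripper_force: 59.4
```

```bash
python3 -c "
from g import *
print(s['torque'],s['tau'][6],s['width'])"
```

```text
5.6667 [538.6  82.4 169.7] [3.141e+00 1.000e-03 2.506e+00] [-0.34  0.57  0.21  1.88 -0.17  0.71  0.9 ] [-0.6  0.5  5.6]
[0.06458279 0.03147295 0.00482634] -0.09801150765269995 13.235248347581624
```

It has turned 30° with no torque, past any wrong-way stop, so this is the free direction. I'll go on to about 82°.

Request:
{"method": "arm_command", "body": {
  "series": [0,0,0,0,4,0,0,0,0,9,0,0,0,0,14,0,0,0,0,19,0,0,0,0,22]
}}

```text
clock: 6.08
eef_pos: [538.6, 82.4, 169.7]
tool_rot: [3.14, 0.0, 2.119]
force: [-0.3, -0.0, 5.0]
width: 12.9
gripper_force: 59.5
```

Request:
{"method": "arm_command", "body": {
  "series": [0,0,0,0,4,0,0,0,0,9,0,0,0,0,14,0,0,0,0,18,0,0,0,0,18]
}}

```text
clock: 6.5
eef_pos: [538.6, 82.4, 169.7]
tool_rot: [3.14, 0.0, 1.806]
force: [-0.7, 0.4, 5.9]
width: 13.3
gripper_force: 59.5
```

Request:
{"method": "arm_command", "body": {
  "series": [0,0,0,0,3,0,0,0,0,7,0,0,0,0,11,0,0,0,0,11,0,0,0,0,11]
}}

```text
clock: 6.92
eef_pos: [538.5, 82.3, 169.7]
tool_rot: [3.141, -0.0, 1.616]
force: [-0.4, -0.1, 4.8]
width: 12.7
gripper_force: 59.5
```

Run:
```python
from g import *
print(s['torque'],s['tau'][6],s['width'])
p,d,m=grab("scene"); save("s3",cv2.resize(p[120:300,260:460],None,fx=3,fy=3,interpolation=cv2.INTER_CUBIC))
```

```text
6.9167 [538.5  82.3 169.7] [ 3.141 -0.     1.616] [-0.51  0.6   0.47  1.89 -0.39  0.74  0.23] [-0.4 -0.1  4.8]
[-0.05301742  0.11763508 -0.09594718] 0.06590700941160321 12.697541140666921
```

View pics/s3.png

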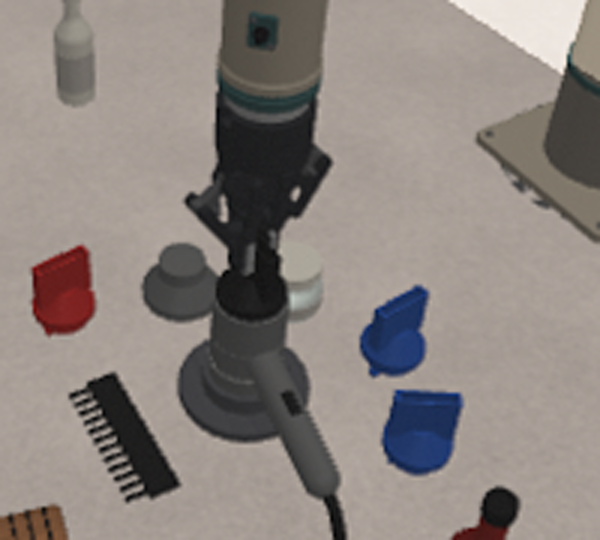

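The nozzle has turned about 81° with the gripper and is still seated. I'll lift gently first and check the force.

Request:
{"method": "arm_command", "body": {
  "series": [0,0,0,-0.1,0,0,0,0,-0.3,0,0,0,0,-0.5,0,0,0,0,-0.8,0,0,0,0,-0.8,0]
}}

```text
clock: 7.38
eef_pos: [538.3, 82.2, 177.6]
tool_rot: [3.141, -0.0, 1.617]
force: [-0.2, -0.8, -0.2]
width: 13.2
gripper_force: 58.5
```

Lifting free (force near 0).

Request:
{"method": "arm_command", "body": {
  "series": [0,0,0,-1,0,0,0,0,-2,0,0,0,0,-3.2,0,0,0,0,-4.4,0,0,0,0,-5,0]
}}

```text
clock: 7.8
eef_pos: [539.1, 82.1, 229.5]
tool_rot: [3.139, -0.0, 1.617]
force: [-0.6, 0.1, -0.3]
width: 13.2
gripper_force: 58.5
```

Request:
{"method": "arm_command", "body": {
  "series": [0,0,0,-1.2,0,0,0,0,-2.6,0,0,0,0,-4,0,0,0,0,-5.2,0,0,0,0,-6,0]
}}

```text
clock: 8.22
eef_pos: [538.5, 82.1, 289.0]
tool_rot: [3.14, -0.0, 1.617]
force: [-0.5, -0.0, -0.9]
width: 13.0
gripper_force: 58.5
```

Request:
{"method": "arm_command", "body": {
  "series": [0,0,0,0,0,0,0,0,0,0,0,0,0,0,0,0,0,0,0,0,0,0,0,0,0]
}}

```text
clock: 8.63
eef_pos: [537.6, 82.1, 286.5]
tool_rot: [-3.14, 0.0, 1.617]
force: [-0.1, 0.4, -0.5]
width: 13.1
gripper_force: 58.5
```

Run:
```python
from g import *
print(s['width'],s['gripper_force'],abs(s['qd']).max())
p,d,m=grab("scene"); save("s4",cv2.resize(p[60:300,240:480],None,fx=2.5,fy=2.5,interpolation=cv2.INTER_CUBIC))
```

```text
8.6333 [537.6  82.1 286.5] [-3.14   0.     1.617] [-0.58  0.46  0.56  1.75 -0.28  1.01  0.13] [-0.1  0.4 -0.5]
13.119318341804812 58.497084975242615 0.004084516111865161
```

View pics/s4.png

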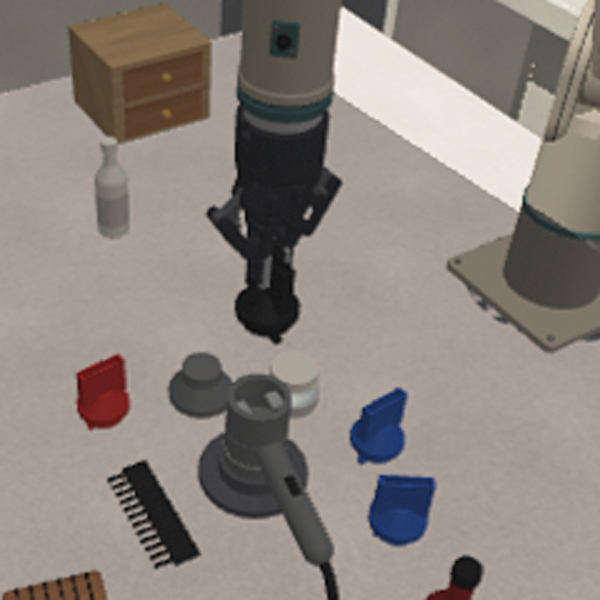

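The picture shows the nozzle upright in the gripper, well clear of the open barrel (117 mm up). Nothing else has moved, so I'm handing in.

```bash
python3 -c "
from cell import workorder
print(workorder.finish_job())"
```

```text
the job is handed in; nothing more can be done
None
```

The nozzle is off and the job is handed in: the gripper holds it upright and still, about 117 mm above its seat, after an 81° turn clockwise seen from above; that first direction ran free, so I never tried the other way, and nothing else on the counter appears to have moved.

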